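Snap the pressure tester onto the vessel's check nipple and hold it

TASK

Take the loose red dust cap off the leaning brass nipple of the steel pressure vessel and leave it in the white tray. Then take the blue-handled pressure tester by its handle, press its coupler squarely onto the nipple until it snaps on, and push it fully home against the valve spring. Finish while still holding it pushed home there, and leave the other things on the bench where they are.

Things in the scene. Friction and masses are not known exactly. Their poses are not given: they have to be found in the camera images.
- vessel: Squat stainless pressure vessel fixed to the bench, 128 mm across its clamp flange, 70 mm high to the lid; a black knob (22 mm across, its top 96 mm above the bench) stands on the lid 30 mm from the centre on the side away from the lean. Origin: centre of its underside. The nipple rises from the lid's centre and leans towards the vessel's own -x.
- nipple: Brass check nipple, leaning 0.38 rad (22 degrees) from vertical. Origin: on its axis at the underside of its round collar, straight above the vessel's origin, 86 mm above the bench; z points out along the nipple. Along z: collar 32 mm across, 0 to 5 mm; neck 10 mm across, 5 to 22 mm; ball head 16 mm across centred at 28 mm; sprung valve pin 6 mm across standing out of the ball up to 44 mm.
- valve (a joint): How far the valve pin in the nipple is pushed in, 0 to 0.008 m. It pushes back with 3 N at 0 and 1 N more per mm; it reads 0.007 when the coupler is fully home (rim on the collar).
- cap: Red plastic dust cap, 30 g, standing loosely over the nipple with its rim on the collar: a plain cup 28 mm across and 44 mm long, bore 21 mm across and 40 mm deep. Origin: centre of its open rim; z points along its axis to its closed end at 44 mm. Lift it off along the nipple's axis.
- tray: Shallow white tray fixed to the bench, 120 mm square and 14 mm high, walls and floor 4 mm thick. Origin: centre of its underside.
- coupler: Hand-held pressure tester, about 0.25 kg, 100 mm long, upright on a yellow pad 4 mm thick. Origin: centre of the coupler's open rim at its lower end; z runs along its axis to the handle. Round body 34 mm across from z = 0 to 62 mm. A white readout box sticks out to its own +x: 16 to 46 mm from the axis, 44 mm wide, z = 28 to 58 mm.
- handle (a point): Middle of the tester's blue square handle, on its axis 81 mm from the rim: 28 by 28 mm, sides along the tester's own x and y, from 62 to 100 mm.
- jaws (a point): Centre of the coupler's four sprung jaws, in its bore 9 mm from the rim. Bore 27 mm across for the first 5 mm, then 21 mm, floor at 32 mm. The jaws snap over the nipple's ball (about 8 N) when the rim passes 19 mm along the nipple's z; from 12 mm on the floor pushes the valve pin; fully home the rim is on the collar, at 5 mm. Let go, it springs back about 7 mm.
- wash_bottle: Bystander: translucent wash bottle with blue cap and curved spout, 66 mm across, 170 mm high. Origin: centre of its underside.
- beaker: Bystander: glass beaker 72 mm across, 90 mm high. Origin: centre of its underside.
- buffer_a: Bystander: white jar with yellow cap, 44 mm across, 75 mm high. Origin: centre of its underside.
- buffer_b: Bystander: white jar with green cap, 44 mm across, 75 mm high. Origin: centre of its underside.
- sponge: Bystander: yellow and green sponge, 90 by 60 by 28 mm. Origin: centre of its underside.
Not all that is in view belongs to the job. What is shaped like the coupler but orange or purple is not meant.

How it is judged (in metres and radians):
On the way, in this order (a step that is already met when the one before it is completed fails the run):
1. the cap is off the nipple (distance between cap and nipple above 0.08 m), for 0.1 s.
2. the cap lies let go in the tray (x of cap in the frame of tray between -0.057 and 0.057 m and y of cap in the frame of tray between -0.057 and 0.057 m and height (world z) of cap below 0.055 m and linear speed of cap below 0.03 m/s and contact force between each of the arm, the fingers and cap below 0.2 N and contact force between cap and tray above 0.1 N), for 0.2 s.
3. the coupler has snapped squarely onto the nipple (z of coupler in the frame of nipple below 0.0165 m and x of coupler in the frame of nipple between -0.004 and 0.004 m and y of coupler in the frame of nipple between -0.004 and 0.004 m and angle between the z axis of coupler and the z axis of nipple, either way round below 0.12 rad), for 0.1 s.
At the end, for the whole second after the job is handed in: The coupler is on the nipple, its rim within 3.5 mm of the collar and within 4 mm of the nipple's axis, square to within 0.12 rad, the valve pin pushed in more than 5 mm and kept there by the robot still gripping the tester (more than 5 N on the nipple); the cap lies let go and still in the tray (all of step 2 and z of coupler in the frame of nipple below 0.0085 m and x of coupler in the frame of nipple between -0.004 and 0.004 m and y of coupler in the frame of nipple between -0.004 and 0.004 m and angle between the z axis of coupler and the z axis of nipple, either way round below 0.12 rad and value of joint valve above 0.005 m and velocity of joint valve below 0.01 m/s and contact force between coupler and vessel above 5 N and contact force between the fingers and coupler above 2 N); the arm keeps its last pose, push and grip.
It fails at once if a bystander (wash bottle, beaker, jar or sponge) was shoved more than 50 mm or picked up (distance of any of wash_bottle, beaker, buffer_a, buffer_b, sponge from where it was at the start of the episode above 0.05 m).
It also fails if it takes over 54 s, if anything falls off the work surface, if the arm or the gripper's body presses on something with over 40 N, if the wrist force passes 120 N, or if a joint passes its speed limit or range.

ROBOT

A 6-joint arm with a two-finger parallel gripper is mounted at the origin on the work surface. World frame = base frame: x ahead of the robot, y to its left, z up, the work surface at z = 0. Lengths are in mm, angles in rad, forces in N, time in s.
With the tool pointing down it reaches from about 400 to 925 mm from the base axis. Payload 12.5 kg.
Tool frame: the origin (TCP) lies at the very end of the fingers, on their centre line; the grasp point (between the pads) lies env.hold_point_z behind it (env.hold_point_z is the distance from the TCP to the grasp point, in mm); y points along the fingers, z is the direction in which the jaws open and shut, and the axes are right-handed (so a half turn about y gives the same grasp; the last joint's range is limited). The gripper opens to 95 mm and grips with 3 to 60 N. Pads are 20 mm wide; open, the fingers measure 119 mm over their backs; the gripper's body (75 mm by 180 mm) begins 59 mm behind the grasp point.
Start: joints at [-1.383, 0.491, 1.559, -0, 1.092, -0.106], TCP at [181.018, -598.23, 214.661] pointing down, gripper open.
Joint ranges: [-3.1, 3.1], [-0.84, 2.19], [0.05, 2.79], [-1.13, 4.28], [0.06, 2.93], [-2.69, 2.69]. Speed limits (rad/s): [2.22, 2.22, 2.79, 3.14, 3.14, 3.14].

INTERFACE

Orientations are given as [roll, pitch, yaw] about the fixed x, y, z axes, in that order (R = Rz(yaw) Ry(pitch) Rx(roll)).
In Python, from cell import env gives the robot as it stands.
- The arm moves only by the shell command python3 -m inch 'ROWS'. ROWS is JSON, one flat list of numbers, 7 for each row, row after row: the shift along the tool's x, y, z in m, then the turn, a rotation vector about the tool's x, y, z in degrees, then the closure, from -1 (fully open) to 1 (shut). In form: [tx, ty, tz, ax, ay, az, hand, tx, ty, tz, ax, ay, az, hand, ...]. A call has 1 to 10 rows; each row shifts and turns the commanded pose from where the row before left it, along the tool's axes as they then stand; what a row does not reach is not made up. A row lasts 1/10 s, in which the tool goes at most 50 mm and 8.59 degrees, less where a joint would pass 70% of its speed; a pose out of reach is approached as far as the arm can. A call is refused whole if a number of a shift passes 0.05 or a number of a turn 8.59, either way. A call with a gripper value outside its range is refused whole. The fingers move at their own pace and stop on an object; the grip force is fixed at half the most. Time passes only in rows, so rows that do not move let the fingers close. It gives the time, the measured TCP pose, the force and the opening at its end, in the units of the state.
- env.state(): the state, without advancing time (a new reading comes with each control period).
- env.read_camera(name): name is "scene" or "top"; returns a dict with "pixels" (384x512x3 uint8, blue, green, red), "depth" (384x512 float32, mm along the optical axis (not along the pixel's ray), 0 where there is no reading), "mtx" (3x3 intrinsics, pixels), "R" (3x3) and "t" (3): a world point X has camera coordinates R X + t. Camera axes: x right, y down, z forward; pixel columns grow to the right and rows downward; lengths in mm; the calibration is good to about 2 mm. A picture is of the moment at which its call begins.
- env.job_done(): hands the job in, once; it reports no verdict.
The state is a dict: "t": time; "joints": joint angles; "qvel": joint speeds; "tau": joint torques, N m; "eef_pos": TCP position; "tcp_rot": TCP orientation; "ft_force": force on the tool from outside, world axes, zero at the start; "moment": the same for the moment, N m; "opening": opening from 0.0 (shut) to 1.0 (fully open).
Only numpy, scipy, OpenCV 4.12 (cv2) and the standard library are available. Lean on these libraries where they do the work, as an engineer would, in place of code of your own. Each camera call takes 0.05 s, during which the arm holds its last target.

## Working session

There is one attempt and no reset: what is moved stays moved. The work goes in short steps, Python scripts to look and compute and a shell command to move; the robot and the scene stay as the last step left them, time stands still between calls to the robot, and variables do not carry over. Pictures are saved under pics/ and viewed, and the job is handed in when it is done.

```bash
ls; mkdir -p pics; python3 - <<'E'
from cell import env
import cv2,pickle
print(env.state(), env.hold_point_z)
for n in("scene","top"):
    c=env.read_camera(n); cv2.imwrite(f"pics/{n}0.png",c["pixels"]); pickle.dump(c,open(f"{n}0.pkl","wb"))
    print(n,c["mtx"],c["R"],c["t"])
E
```

```text
pics
{'t': 0.0, 'joints': array([-1.38259158e+00,  4.91554529e-01,  1.55946799e+00,  1.94703976e-05,
        1.09166290e+00, -1.05563898e-01]), 'qvel': array([ 5.63180588e-04, -1.16136822e-03,  5.16948071e-05, -1.37629819e-03,
       -6.26532074e-04, -3.94688486e-04]), 'tau': array([ 3.31413859e-03, -6.12633419e+01, -2.58174831e+01,  6.93376316e-02,
        4.83759586e-02, -1.19252545e-04]), 'eef_pos': array([ 180.97809781, -597.97028415,  214.0584821 ]), 'tcp_rot': array([-1.57188119e+00,  1.32314152e-04, -2.84783307e+00]), 'ft_force': array([-0.73582165, -0.30393658,  0.12703509]), 'moment': array([-0.04165143,  0.01641694, -0.02566671]), 'opening': 1.0008948009132774} 18.8
scene [[477.60094624   0.         251.90640507]
 [  0.         477.60094624 193.36468565]
 [  0.           0.           1.        ]] [[ 0.19151964  0.98147679 -0.00485154]
 [ 0.72527666 -0.14485318 -0.6730463 ]
 [-0.66128209  0.12538288 -0.73958443]] [ -74.94278579 -296.44307544 1639.93701016]
top [[388.10370541   0.         257.94738513]
 [  0.         388.10370541 190.02661667]
 [  0.           0.           1.        ]] [[ 0.04942352 -0.99876624 -0.00482854]
 [-0.97596416 -0.04726666 -0.21274358]
 [ 0.21225287  0.01522701 -0.97709613]] [ -20.58851713  527.63577209 1195.38871236]
```

View pics/scene0.png

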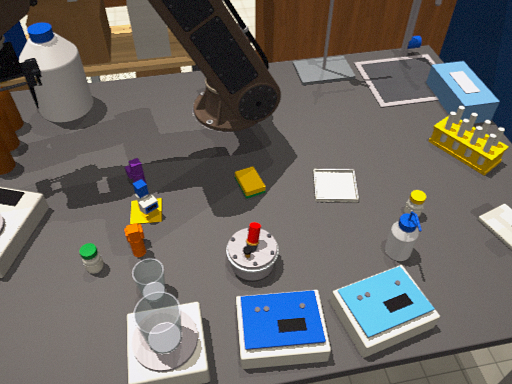

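View pics/top0.png

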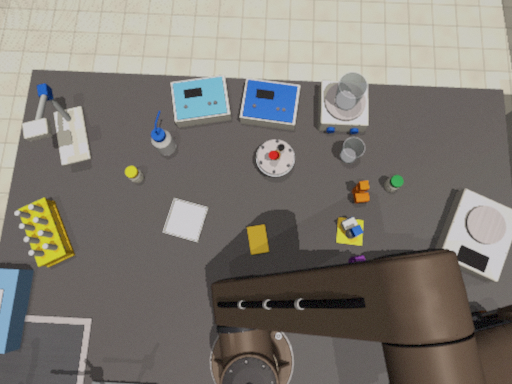

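The scene view shows the cap at (253,233) on the vessel, the tray at (335,185) and the blue tester on its yellow pad at (146,200). There are two lookalikes, orange at (135,240) and purple at (135,170). The top view shows the vessel at (275,157), the tray at (185,220) and the tester at (352,229). I'll choose the blue-handled tester with the white box on the yellow pad, and check it in a close crop.

```bash
cat > h.py <<'E'
import cv2,pickle,numpy as np
from scipy.spatial.transform import Rotation as Rn
def crop(img,x0,y0,w,h,k,name):
    cv2.imwrite("pics/"+name,cv2.resize(img[y0:y0+h,x0:x0+w],None,fx=k,fy=k,interpolation=cv2.INTER_CUBIC))
def px(c,X):
    p=c["R"]@np.array(X,float)+c["t"]; q=c["mtx"]@p; return q[:2]/q[2]
def at_z(c,u,v,z):
    d=c["R"].T@np.linalg.solve(c["mtx"],[u,v,1]); o=-c["R"].T@c["t"]; return o+d*(z-o[2])/d[2]
def cloud(c):
    D=c["depth"]; v,u=np.mgrid[:D.shape[0],:D.shape[1]]
    P=np.stack([(u-c["mtx"][0,2])/c["mtx"][0,0]*D,(v-c["mtx"][1,2])/c["mtx"][1,1]*D,D],-1)
    return (P-c["t"])@c["R"]
E
python3 - <<'E'
from h import *
s=pickle.load(open("scene0.pkl","rb"));t=pickle.load(open("top0.pkl","rb"))
a=cv2.resize(s["pixels"][150:270,100:180],None,fx=5,fy=5,interpolation=cv2.INTER_CUBIC)
b=cv2.resize(t["pixels"][165:285,325:400],None,fx=5,fy=5,interpolation=cv2.INTER_CUBIC)
cv2.imwrite("pics/c1.png",np.hstack([a,b]))
a=cv2.resize(s["pixels"][215:285,220:290],None,fx=5.7,fy=5.7,interpolation=cv2.INTER_CUBIC)
b=cv2.resize(t["pixels"][130:200,240:310],None,fx=5.7,fy=5.7,interpolation=cv2.INTER_CUBIC)
cv2.imwrite("pics/c2.png",np.hstack([a,b]))
E
```

```text
(no output)
```

View pics/c1.png

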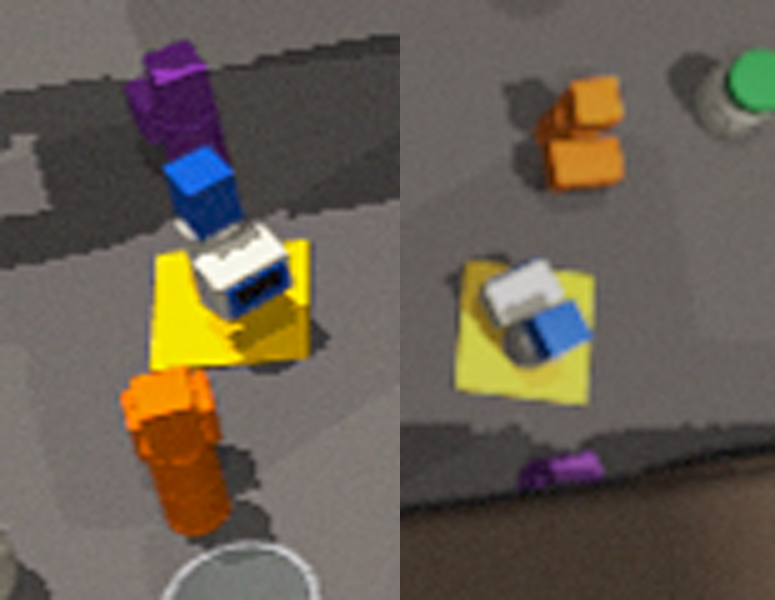

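View pics/c2.png

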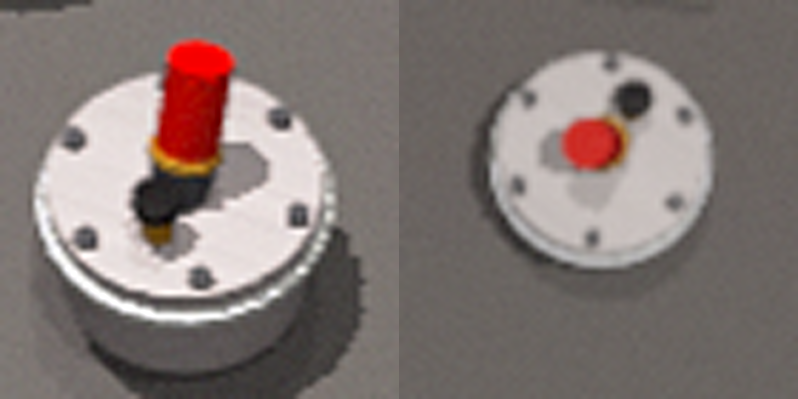

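```bash
cat >> h.py <<'E'
def tri(cs,uvs):
    A=[];b=[]
    for c,(u,v) in zip(cs,uvs):
        n=np.linalg.solve(c["mtx"],[u,v,1])
        for i in(0,1):
            r=c["R"][i]-n[i]*c["R"][2]; A.append(r); b.append(n[i]*c["t"][2]-c["t"][i])
    x,res,_,_=np.linalg.lstsq(np.array(A),np.array(b),rcond=None); return x,res
E
python3 - <<'E'
from h import *
s=pickle.load(open("scene0.pkl","rb"));t=pickle.load(open("top0.pkl","rb"))
f=lambda x,y,k,x0,y0:((x+.5)/k-.5+x0,(y+.5)/k-.5+y0)
print("handle top",tri([s,t],[f(200,172,5,100,150),f(164,331,5,325,165)]))
print("cap top",tri([s,t],[f(200,60,5.7,220,215),f(193,144,5.7,240,130)]))
print("knob top?",tri([s,t],[f(155,197,5.7,220,215),f(234,98,5.7,240,130)]))
for n,c in(("s",s),("t",t)):
    P=cloud(c);B=c["pixels"].astype(int);b,g,r=B[...,0],B[...,1],B[...,2];ok=c["depth"]>0
    m=(r>120)&(g<60)&(b<60)&ok; Q=P[m]; Q=Q[(abs(Q[:,2]-110)<60)]
    print(n,"cap",len(Q),Q.mean(0),Q.min(0),Q.max(0)); top=Q[Q[:,2]>Q[:,2].max()-10];print(top.mean(0))
    m=(b>140)&(r<80)&(g<140)&ok; Q=P[m]; Q=Q[(Q[:,2]>55)&(Q[:,2]<115)&(Q[:,1]<-100)&(Q[:,0]<700)]
    print(n,"handle",len(Q),Q.mean(0),Q.max(0)-Q.min(0)); print(Q[Q[:,2]>99].mean(0), (Q[:,2]>99).sum())
    # vessel lid
    Q=P[ok&(abs(P[...,2]-68)<8)&(b>130)&(r>130)]; 
    print(n,'lidz',Q.shape)
    Q=Q[np.linalg.norm(Q[:,:2]-np.array([600,-30]),axis=1)<150]
    if len(Q): 
        print(n,"lid",len(Q),np.median(Q[:,2]),Q.min(0),Q.max(0),cv2.minEnclosingCircle(Q[:,:2].astype(np.float32)))
    # tray
    Q=P[ok&(P[...,2]<25)&(P[...,2]>-10)&(b>170)&(r>170)&(abs(P[...,0]-480)<150)&(abs(P[...,1]-200)<150)]
    print(n,"tray",len(Q),Q.min(0),Q.max(0),cv2.minAreaRect(Q[:,:2].astype(np.float32)))
E
```

```text
handle top (array([ 406.60034273, -303.89310913,   99.75877983]), array([0.14863513]))
cap top (array([625.42402431, -38.33402738, 130.65529665]), array([0.00681542]))
knob top? (array([664.5750524, -63.0076667,  94.5670961]), array([8.70752652]))
s cap 310 [ 609.57617515 -145.78765959  102.1931157 ] [ 530.08870376 -348.97701523   50.01235149] [650.94457393 -26.20764449 136.2518146 ]
[629.3394869  -40.50394408 130.35204712]
s handle 80 [ 408.61055575 -305.09198791  101.4728866 ] [60.29568105 40.43581646 50.65487025]
[ 407.58818661 -305.57485544  102.70644461] 76
s lidz (4141, 3)
s lid 1078 68.11025745690534 [ 577.74676632 -108.32240405   60.39719359] [698.10119334   9.89170878  75.25036702] ((639.6716918945312, -50.88665771484375), 61.92587661743164)
s tray 1147 [356.65236162 167.72007866  -7.3651244 ] [493.79245824 314.76912233  17.80188127] ((425.8321228027344, 239.7781219482422), (125.32154846191406, 128.2226104736328), 77.57087707519531)
t cap 63 [625.46218068 -43.78346389 127.06480648] [ 536.5362878  -326.8201773    91.78460255] [645.37936411 -24.43441379 137.1760653 ]
[625.05186402 -36.52131596 132.07696432]
t handle 66 [ 408.1034355  -300.94753779  102.97199909] [28.13174984 30.94068309 10.43376097]
[ 408.18324614 -300.96677892  103.04266406] 65
t lidz (4058, 3)
t lid 845 69.38620916866252 [ 578.59073674 -104.26565959   60.01601323] [697.31495718  17.71623962  75.87974711] ((637.5283813476562, -43.428428649902344), 62.63831329345703)
t tray 1199 [358.2399753  172.21927644  -4.28214428] [493.54692795 309.97955391  20.39329596] ((427.2287902832031, 242.34124755859375), (119.1875228881836, 117.45465087890625), 77.08788299560547)
```

```bash
python3 - <<'E'
from h import *
s=pickle.load(open("scene0.pkl","rb"));t=pickle.load(open("top0.pkl","rb"))
f=lambda x,y,k,x0,y0:((x+.5)/k-.5+x0,(y+.5)/k-.5+y0)
S=np.array([at_z(s,*f(x,y,5,100,150),104) for x,y in [(165,165),(210,148),(236,178),(192,197)]])
T=np.array([at_z(t,*f(x-400,y,5,325,165),104) for x,y in [(535,320),(575,303),(592,342),(555,358)]])
for Q in(S,T):
    print(Q.mean(0)); e=np.roll(Q,-1,0)-Q; print(np.round(np.linalg.norm(e,axis=1),1),np.round(np.degrees(np.arctan2(e[:,1],e[:,0])),1))
# white box top z=62
S=np.array([at_z(s,*f(x,y,5,100,150),62) for x,y in [(197,262),(265,226),(287,262),(228,293)]])
T=np.array([at_z(t,*f(x-400,y,5,325,165),62) for x,y in [(483,292),(545,261)]])
print(S,T);e=np.roll(S,-1,0)-S; print(np.degrees(np.arctan2(e[:,1],e[:,0])));e=T[1]-T[0];print(np.degrees(np.arctan2(e[1],e[0])))
# others
print("orange handle top",at_z(t,364,184,104)); print("purple",at_z(t,358,258,104),at_z(s,135,160,104))
a=cv2.resize(s["pixels"][160:215,310:365],None,fx=7,fy=7,interpolation=cv2.INTER_CUBIC)
b=cv2.resize(t["pixels"][192:247,158:213],None,fx=7,fy=7,interpolation=cv2.INTER_CUBIC)
cv2.imwrite("pics/c3.png",np.hstack([a,b]))
E
```

```text
[ 410.71547275 -303.17213269  104.        ]
[25.  27.7 24.9 29.2] [ 108.5   26.8  -68.2 -153.2]
[ 406.28081491 -302.73202506  104.        ]
[26.9 25.3 24.8 25.4] [ -64.6 -156.5  115.7   28.2]
[[ 435.250917   -313.43472066   62.        ]
 [ 416.34124023 -276.61359485   62.        ]
 [ 444.60765023 -266.54725183   62.        ]
 [ 460.33583291 -298.23000314   62.        ]] [[ 433.3609632  -262.09737533   62.        ]
 [ 454.98440368 -301.13023924   62.        ]]
[ 117.18299637   19.60202764  -63.59894326 -148.77869371]
-61.01440767000002
orange handle top [ 552.83158559 -323.76634501  104.        ]
purple [ 324.85482019 -303.96521409  104.        ] [ 316.14857653 -312.71566724  104.        ]
```

View pics/c3.png

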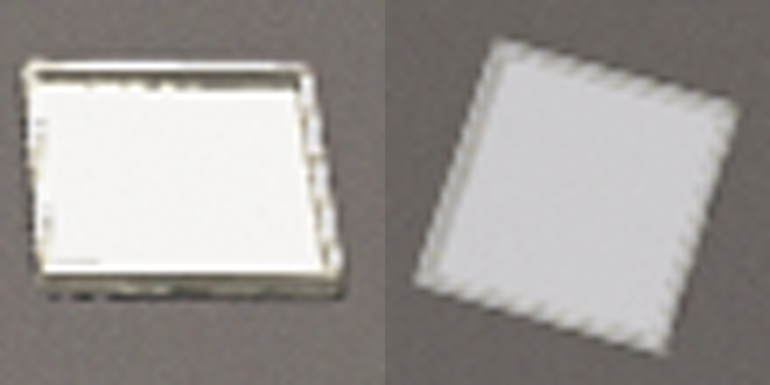

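```bash
cat >> h.py <<'E'
O=np.array([640,-47.7,86.]); lean=np.radians(147.8); L=np.array([np.cos(lean),np.sin(lean),0])
n=np.sin(.38)*L+np.cos(.38)*np.array([0,0,1.])
def Rt(y,z):
    y=y/np.linalg.norm(y); x=np.cross(y,z); x/=np.linalg.norm(x); return np.stack([x,y,np.cross(x,y)],1)
RN=Rt(-n,np.array([.533,.846,0]))
def go(p,R=None,st=None):
    from cell import env
    s=st or env.state(); C=Rn.from_euler('xyz',s["tcp_rot"]).as_matrix(); p=np.array(p,float)
    d=p-s["eef_pos"]
    print("t",round(s["t"],2),"pos",np.round(s["eef_pos"],1),"F",np.round(s["ft_force"],1),"open",round(float(s["opening"])*95,1),"q",np.round(s["joints"],2))
    print(" world d",np.round(d,1),"tool d now",np.round(C.T@d,1))
    if R is not None:
        rv=Rn.from_matrix(C.T@R).as_rotvec(degrees=True); print(" rotvec deg",np.round(rv,2),"tool d after turn",np.round(R.T@d,1))
E
python3 - <<'E'
from h import *
print(n); go([600,-30,230],RN); go(O+75*n,RN); print(O+75*n)
E
```

```text
[-0.31387037  0.19765472  0.92866464]
t 0.1 pos [ 181.  -598.   214.1] F [-1.1  0.9 -0.3] open 95.3 q [-1.38  0.49  1.56  0.    1.09 -0.11]
 world d [419.  568.   15.9] tool d now [-565.5  -15.4 -422.3]
 rotvec deg [  24.84 -129.04  -11.39] tool d after turn [ 53.9   4.5 703.9]
t 0.1 pos [ 181.  -598.   214.1] F [-1.1  0.9 -0.3] open 95.3 q [-1.38  0.49  1.56  0.    1.09 -0.11]
 world d [435.5 565.1 -58.5] tool d now [-580.5   58.9 -414.7]
 rotvec deg [  24.84 -129.04  -11.39] tool d after turn [ 40.7  79.3 710.3]
[616.45972252 -32.87589612 155.64984767]
```

```bash
python3 -m inch '[-0.038,-0.001,-0.028,0,0,0,-1, -0.038,-0.001,-0.028,0,0,0,-1, -0.038,-0.001,-0.028,0,0,0,-1, -0.038,-0.001,-0.028,0,0,0,-1, -0.038,-0.001,-0.028,0,0,0,-1, -0.038,-0.001,-0.028,0,0,0,-1, -0.038,-0.001,-0.028,0,0,0,-1, -0.038,-0.001,-0.028,0,0,0,-1]'
python3 -m inch '[-0.038,-0.001,-0.028,0,0,0,-1, -0.038,-0.001,-0.028,0,0,0,-1, -0.038,-0.001,-0.028,0,0,0,-1, -0.038,-0.001,-0.028,0,0,0,-1, -0.038,-0.001,-0.028,0,0,0,-1, -0.038,-0.001,-0.028,0,0,0,-1, -0.038,-0.001,-0.028,0,0,0,-1]'
python3 - <<'E'
from h import *
go([600,-30,230],RN)
E
```

```text
t: 0.9
eef_pos: [407.9, -294.0, 222.6]
tcp_rot: [-1.571, -0.0, -2.848]
ft_force: [0.2, -0.1, -0.3]
opening: 0.998
t: 1.6
eef_pos: [605.8, -29.3, 229.4]
tcp_rot: [-1.571, -0.0, -2.848]
ft_force: [-0.1, -1.0, 0.1]
opening: 1.001
t 1.6 pos [605.8 -29.3 229.4] F [-0.1 -1.   0.1] open 95.1 q [-0.16  0.45  1.59 -0.    1.1   1.12]
 world d [-5.8 -0.7  0.6] tool d now [ 5.7 -0.6 -1. ]
 rotvec deg [  24.85 -129.03  -11.31] tool d after turn [-4.  -2.2 -3.7]
```

```bash
python3 -m inch '[0,0,0,1.553,-8.06,-0.707,-0.4, 0,0,0,1.553,-8.06,-0.707,-0.4, 0,0,0,1.553,-8.06,-0.707,-0.4, 0,0,0,1.553,-8.06,-0.707,-0.4, 0,0,0,1.553,-8.06,-0.707,-0.4, 0,0,0,1.553,-8.06,-0.707,-0.4, 0,0,0,1.553,-8.06,-0.707,-0.4, 0,0,0,1.553,-8.06,-0.707,-0.4]'
python3 -m inch '[0,0,0,1.553,-8.06,-0.707,-0.4, 0,0,0,1.553,-8.06,-0.707,-0.4, 0,0,0,1.553,-8.06,-0.707,-0.4, 0,0,0,1.553,-8.06,-0.707,-0.4, 0,0,0,1.553,-8.06,-0.707,-0.4, 0,0,0,1.553,-8.06,-0.707,-0.4, 0,0,0,1.553,-8.06,-0.707,-0.4, 0,0,0,1.553,-8.06,-0.707,-0.4,0,0,0,0,0,0,-0.4]'
python3 - <<'E'
from h import *
go(O+80*n,RN)
E
```

```text
t: 2.4
eef_pos: [604.9, -31.0, 229.2]
tcp_rot: [-1.447, -0.19, -1.723]
ft_force: [-0.2, 0.6, -0.5]
opening: 0.698
t: 3.3
eef_pos: [604.4, -31.3, 229.3]
tcp_rot: [-1.571, -0.38, -0.561]
ft_force: [-0.4, -0.2, -0.4]
opening: 0.704
t 3.3 pos [604.4 -31.3 229.3] F [-0.4 -0.2 -0.4] open 66.9 q [-0.08  0.35  1.82 -0.28  0.65 -0.89]
 world d [ 10.5  -0.6 -69. ] tool d now [-17.1  67.5   5.1]
 rotvec deg [ 0.01  0.04 -0.01] tool d after turn [-17.1  67.5   5.1]
```

```bash
python3 -m inch '[-0.006,0.02,0.002,0,0,0,-0.4, -0.006,0.024,0.002,0,0,0,-0.4,-0.005,0.0235,0.001,0,0,0,-0.4,0,0,0,0,0,0,-0.4]'
python3 - <<'E'
from h import *
from cell import env
go(O+15*n,RN)
im=[]
st=env.state();print(px)
for nme,(x,y) in(("scene",(215,185)),("top",(235,110))):
    c=env.read_camera(nme);pickle.dump(c,open(nme+"1.pkl","wb"));im.append(cv2.resize(c["pixels"][y:y+100,x:x+80],None,fx=5,fy=5,interpolation=cv2.INTER_CUBIC))
    u=px(c,st["eef_pos"]);print(nme,u,(u-[x,y]+.5)*5-.5)
cv2.imwrite("pics/d1.png",np.hstack(im))
E
```

```text
t: 3.7
eef_pos: [614.6, -31.9, 157.7]
tcp_rot: [-1.572, -0.376, -0.567]
ft_force: [-0.2, 0.5, -0.9]
opening: 0.702
t 3.7 pos [614.6 -31.9 157.7] F [-0.2  0.5 -0.9] open 66.7 q [-0.08  0.45  1.87 -0.36  0.51 -0.8 ]
 world d [ 20.7 -12.9 -57.8] tool d now [ 1.5 62.7  0.3]
 rotvec deg [ 0.17 -0.27 -0.24] tool d after turn [ 1.2 62.7  0.1]
<function px at 0x7f72df3eb380>
scene [256.50381074 213.8804083 ] [209.51905371 146.4020415 ]
top [271.4884751  155.48668686] [184.44237549 229.43343428]
```

View pics/d1.png

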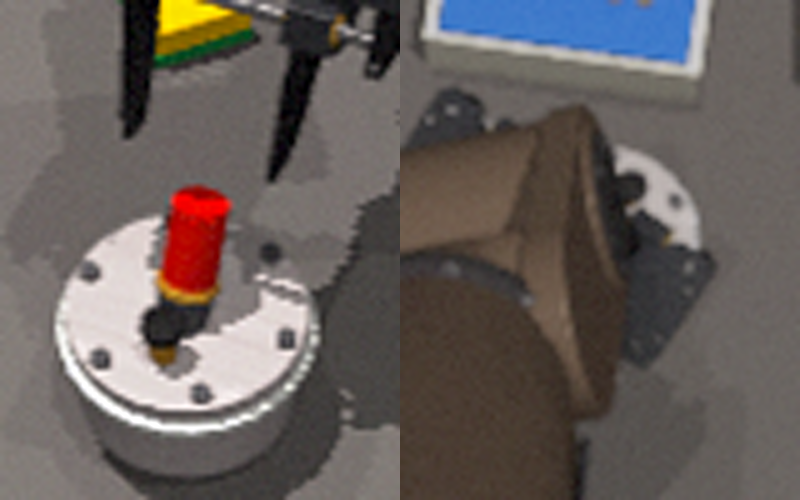

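```bash
python3 -m inch '[0,0.02,0,0,0,0,-0.4,0.001,0.02,0,0,0,0,-0.4,0,0.015,0,0,0,0,-0.4,0,0.0075,0,0,0,0,-0.4,0,0,0,0,0,0,-0.4]'
python3 - <<'E'
from h import *
from cell import env
go(O+15*n,RN)
c=env.read_camera("scene");x,y=215,185
cv2.imwrite("pics/d2.png",cv2.resize(c["pixels"][y:y+100,x:x+80],None,fx=6,fy=6,interpolation=cv2.INTER_CUBIC))
E
```

```text
t: 4.3
eef_pos: [636.0, -44.9, 102.7]
tcp_rot: [-1.571, -0.38, -0.564]
ft_force: [-0.0, -0.6, -0.8]
opening: 0.702
t 4.3 pos [636.  -44.9 102.7] F [-0.  -0.6 -0.8] open 66.7 q [-0.1   0.56  1.87 -0.43  0.4  -0.74]
 world d [-0.7  0.2 -2.8] tool d now [-1.7  2.3 -0.2]
 rotvec deg [ 0.04 -0.11  0.  ] tool d after turn [-1.7  2.3 -0.2]
```

View pics/d2.png

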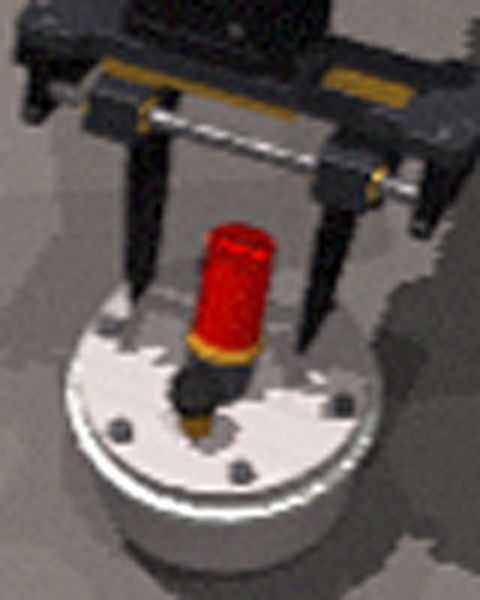

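Tips at (137,298) and (302,350) straddle the cap, whose axis is near column 229, and they are centred within about 1 mm. Closing now.

```bash
python3 -m inch '[0,0.001,0,0,0,0,0,0,0,0,0,0,0,1,0,0,0,0,0,0,1,0,0,0,0,0,0,1,0,0,0,0,0,0,1,0,0,0,0,0,0,1,0,0,0,0,0,0,1]'
python3 - <<'E'
from h import *
go(O+15*n,RN)
E
```

```text
t: 5.05
eef_pos: [636.2, -45.0, 102.0]
tcp_rot: [-1.57, -0.38, -0.564]
ft_force: [0.3, 0.0, -0.6]
opening: 0.281
t 5.05 pos [636.2 -45.  102. ] F [ 0.3  0.  -0.6] open 26.7 q [-0.1   0.56  1.87 -0.44  0.4  -0.74]
 world d [-0.9  0.2 -2.1] tool d now [-1.6  1.6 -0.3]
 rotvec deg [ 0.01 -0.08  0.03] tool d after turn [-1.6  1.6 -0.3]
```

```bash
python3 -m inch '[0,-0.005,0,0,0,0,1,0,-0.01,0,0,0,0,1,0,-0.015,0,0,0,0,1,0,-0.02,0,0,0,0,1,0,-0.02,0,0,0,0,1,0,-0.02,0,0,0,0,1,0,-0.02,0,0,0,0,1,0,0,0,0,0,0,1]'
python3 - <<'E'
from h import *
from cell import env
V=Rt(np.array([0,0,-1.]),RN[:,2]*[1,1,0])
go([426.5,241,150],V)
c=env.read_camera("scene");x,y=200,140
cv2.imwrite("pics/d3.png",cv2.resize(c["pixels"][y:y+145,x:x+110],None,fx=4,fy=4,interpolation=cv2.INTER_CUBIC))
E
```

```text
t: 5.85
eef_pos: [601.8, -22.5, 207.7]
tcp_rot: [-1.568, -0.385, -0.564]
ft_force: [-0.5, 1.0, 0.3]
opening: 0.279
t 5.85 pos [601.8 -22.5 207.7] F [-0.5  1.   0.3] open 26.5 q [-0.07  0.37  1.86 -0.32  0.6  -0.84]
 world d [-175.3  263.5  -57.7] tool d now [-289.5  -54.5  129.2]
 rotvec deg [-0.16 -0.06 22.04] tool d after turn [-288.8   57.7  129.5]
```

View pics/d3.png

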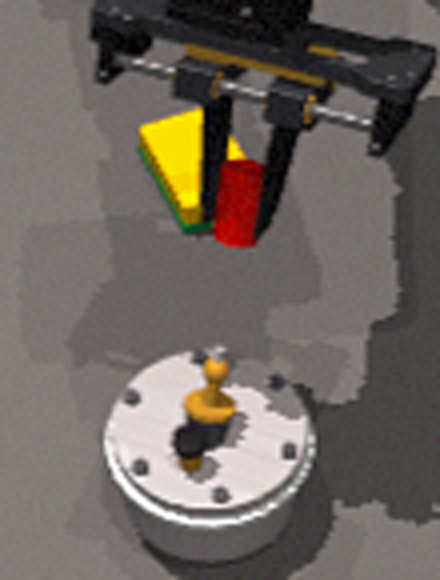

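The cap is gripped and off, and the bare nipple is visible at (213,370) in the crop.

```bash
python3 -m inch '[0,0,0,0,0,7.35,1,0,0,0,0,0,7.35,1,0,0,0,0,0,7.35,1,-0.041,0,0.0185,0,0,0,1,-0.041,0,0.0185,0,0,0,1,-0.041,0,0.0185,0,0,0,1,-0.041,0,0.0185,0,0,0,1,-0.041,0,0.0185,0,0,0,1,-0.041,0,0.0185,0,0,0,1,-0.041,0,0.0185,0,0,0,1]'
python3 - <<'E'
from h import *
V=Rt(np.array([0,0,-1.]),RN[:,2]*[1,1,0])
go([426.5,241,40],V)
E
```

```text
t: 6.9
eef_pos: [427.0, 240.7, 205.0]
tcp_rot: [-1.571, 0.005, -0.564]
ft_force: [1.6, 1.5, -0.6]
opening: 0.283
t 6.9 pos [427.  240.7 205. ] F [ 1.6  1.5 -0.6] open 26.9 q [ 0.38  0.31  1.89  0.    0.94 -0.63]
 world d [  -0.5    0.3 -165. ] tool d now [  0.2 165.   -0. ]
 rotvec deg [ 0.   -0.1  -0.27] tool d after turn [ -0.5 165.   -0. ]
```

```bash
python3 -m inch '[0,0.04,0,0,0,0,1,0,0.04,0,0,0,0,1,0,0.04,0,0,0,0,1,0,0.03,0,0,0,0,1,0,0.015,0,0,0,0,1,0,0.01,0,0,0,0,1,0,0.006,0,0,0,0,1,0,0.004,0,0,0,0,1,0,0,0,0,0,0,1]'
python3 - <<'E'
from h import *
from cell import env
V=Rt(np.array([0,0,-1.]),RN[:,2]*[1,1,0])
go([426.5,241,16],V)
c=env.read_camera("scene");x,y=290,120
cv2.imwrite("pics/d4.png",cv2.resize(c["pixels"][y:y+110,x:x+90],None,fx=5,fy=5,interpolation=cv2.INTER_CUBIC))
E
```

```text
t: 7.8
eef_pos: [427.7, 240.2, 20.6]
tcp_rot: [-1.57, 0.004, -0.563]
ft_force: [0.0, 0.3, -0.3]
opening: 0.282
t 7.8 pos [427.7 240.2  20.6] F [ 0.   0.3 -0.3] open 26.8 q [ 0.37  0.61  2.06  0.01  0.48 -0.64]
 world d [-1.2  0.8 -4.6] tool d now [-1.5  4.6  0.1]
 rotvec deg [-0.04 -0.07 -0.24] tool d after turn [-1.5  4.6  0.1]
```

View pics/d4.png

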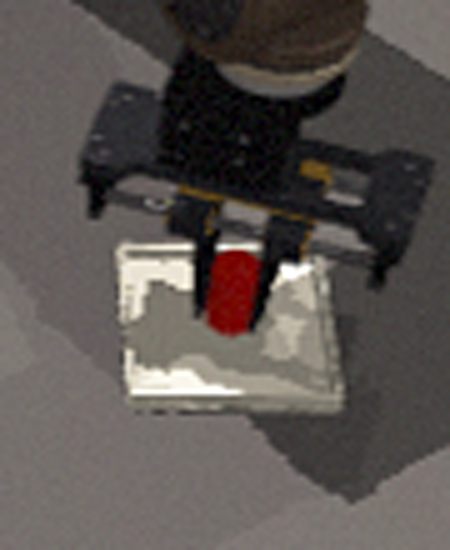

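The cap, at (232,295) in the crop, hangs over the tray centre. I'll lower it until it touches.

```bash
python3 -m inch '[0,0.002,0,0,0,0,1,0,0.0015,0,0,0,0,1,0,0,0,0,0,0,1]'; python3 -m inch '[0,0.001,0,0,0,0,1,0,0,0,0,0,0,1]'
```

```text
t: 8.15
eef_pos: [427.6, 240.1, 17.1]
tcp_rot: [-1.57, 0.004, -0.564]
ft_force: [0.6, 0.9, -0.2]
opening: 0.281
t: 8.35
eef_pos: [427.6, 240.1, 16.0]
tcp_rot: [-1.57, 0.004, -0.564]
ft_force: [-0.3, -0.0, -1.0]
opening: 0.284
```

```bash
python3 -m inch '[0,0.001,0,0,0,0,1,0,0,0,0,0,0,1]';python3 -m inch '[0,0.001,0,0,0,0,1,0,0,0,0,0,0,1]'
```

```text
t: 8.55
eef_pos: [427.6, 240.2, 14.9]
tcp_rot: [-1.57, 0.004, -0.563]
ft_force: [-0.1, 0.5, -0.1]
opening: 0.279
t: 8.75
eef_pos: [427.7, 240.2, 14.4]
tcp_rot: [-1.57, 0.004, -0.563]
ft_force: [-0.6, 0.2, 7.2]
opening: 0.279
```

Contact is at TCP z of 14.6, so the rim is 10.6 mm below the TCP, which agrees with the grasp. Releasing.

```bash
python3 -m inch '[0,-0.001,0,0,0,0,0.3,0,0,0,0,0,0,0.1,0,0,0,0,0,0,-0.1,0,0,0,0,0,0,-0.1,0,0,0,0,0,0,-0.1]'
python3 -m inch '[0,-0.01,0,0,0,0,-0.1,0,-0.02,0,0,0,0,-0.1,0,-0.04,0,0,0,0,-0.1,0,-0.05,0,0,0,0,-0.1,0,-0.05,0,0,0,0,-0.1,0,-0.03,0,0,0,0,-0.1]'
python3 - <<'E'
from h import *
from cell import env
go([426.5,241,16])
for nme,(x,y) in(("scene",(290,140)),):
    c=env.read_camera(nme);pickle.dump(c,open(nme+"2.pkl","wb"))
    a=cv2.resize(c["pixels"][140:230,290:380],None,fx=4.4,fy=4.4,interpolation=cv2.INTER_CUBIC)
    b=cv2.resize(c["pixels"][215:275,220:280],None,fx=6.6,fy=6.6,interpolation=cv2.INTER_CUBIC)
cv2.imwrite("pics/d5.png",np.hstack([a,b]))
t=env.read_camera("top");pickle.dump(t,open("top2.pkl","wb"));cv2.imwrite("pics/d6.png",t["pixels"])
E
```

```text
t: 9.25
eef_pos: [427.6, 240.1, 14.9]
tcp_rot: [-1.57, 0.004, -0.563]
ft_force: [-0.5, 0.6, 0.5]
opening: 0.546
t: 9.85
eef_pos: [428.5, 239.7, 219.3]
tcp_rot: [-1.567, 0.002, -0.563]
ft_force: [-0.4, -0.0, -0.5]
opening: 0.551
t 9.85 pos [428.5 239.7 219.3] F [-0.4 -0.  -0.5] open 52.3 q [ 0.37  0.29  1.87  0.    0.97 -0.64]
 world d [  -2.     1.3 -203.3] tool d now [ -2.  203.3  -0.8]
```

View pics/d5.png

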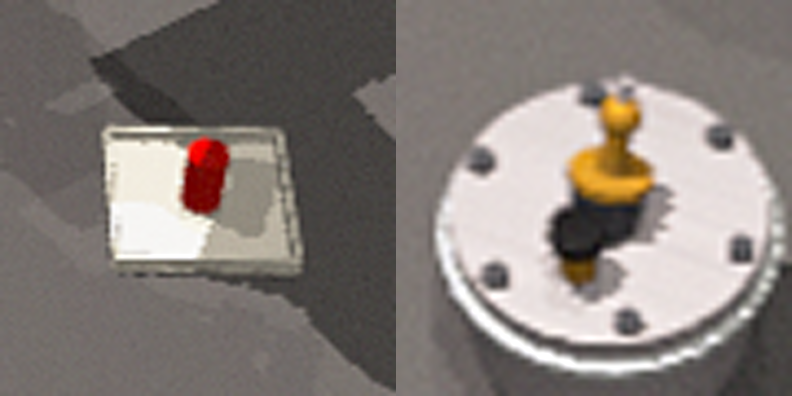

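View pics/d6.png

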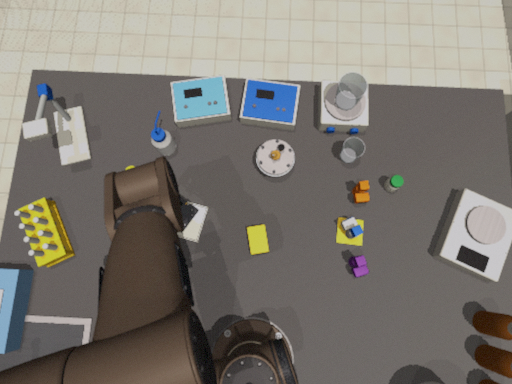

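The cap stands in the tray at (205,175) in the crop. The nipple and the tester are now clear of the arm in both cameras.

```bash
python3 - <<'E'
from h import *
t=pickle.load(open("top2.pkl","rb"));s=pickle.load(open("scene2.pkl","rb"))
a=cv2.resize(t["pixels"][133:183,250:300],None,fx=8,fy=8,interpolation=cv2.INTER_CUBIC)
b=cv2.resize(t["pixels"][210:260,330:380],None,fx=8,fy=8,interpolation=cv2.INTER_CUBIC)
cv2.imwrite("pics/e1.png",np.hstack([a,b]))
# predicted features
f6=lambda u:((np.array(u)-[220,215]+.5)*6.6-.5)+[396,0]
f8=lambda u:(np.array(u)-[250,133]+.5)*8-.5
K=O+np.array([0,0,10])-30*L
for nm,X in(("ball",O+28*n),("collartop",O+5*n),("knobtop",K),("lidc",O-[0,0,16]),("pin",O+44*n)):
    print(nm,np.round(f6(px(s,X))),np.round(f8(px(t,X))))
E
```

```text
ball [621. 116.] [200. 179.]
collartop [612. 169.] [210. 178.]
knobtop [580. 228.] [256. 112.]
lidc [611. 207.] [211. 190.]
pin [626.  78.] [193. 179.]
```

View pics/e1.png

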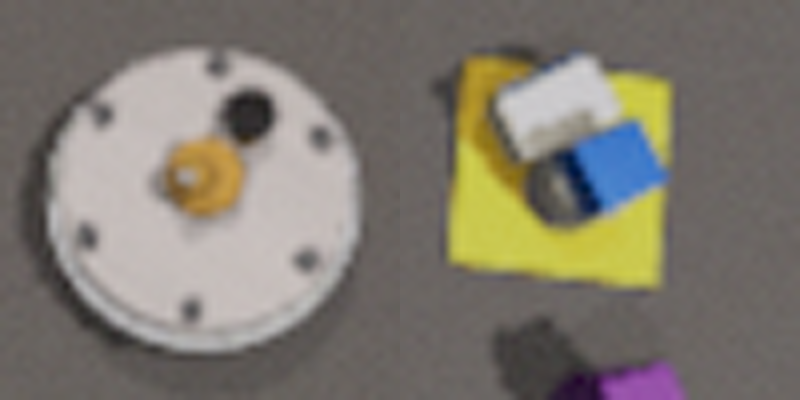

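```bash
cat >> h.py <<'E'
a=np.radians(26.5); VT=Rt(np.array([0,0,-1.]),np.array([np.cos(a),np.sin(a),0]))
H=np.array([408.2,-303,4.])
E
python3 - <<'E'
from h import *
go([500,-30,219],VT); print(VT.T@[-91.8,-273,0])
E
```

```text
t 9.95 pos [429.4 240.1 219.7] F [ 0.4  0.1 -0.5] open 52.0 q [ 0.37  0.29  1.87  0.    0.97 -0.64]
 world d [  70.6 -270.1   -0.7] tool d now [ 203.9   -0.5 -190.7]
 rotvec deg [-0.38 31.22 -0.09] tool d after turn [273.2   0.7 -57.3]
[ 203.35612147    0.         -203.96697737]
```

```bash
python3 -m inch '[0,0,0,0,7.8,0,-0.1,0,0,0,0,7.8,0,-0.1,0,0,0,0,7.8,0,-0.1,0,0,0,0,7.8,0,-0.1,0.045,0,-0.0095,0,0,0,-0.1,0.0455,0,-0.0095,0,0,0,-0.1,0.0455,0,-0.0095,0,0,0,-0.1,0.0455,0,-0.0095,0,0,0,-0.1,0.0455,0,-0.0095,0,0,0,-0.1,0.0455,0,-0.0095,0,0,0,-0.1]'
python3 -m inch '[0.034,0,-0.034,0,0,0,-0.1,0.034,0,-0.034,0,0,0,-0.1,0.034,0,-0.034,0,0,0,-0.1,0.034,0,-0.034,0,0,0,-0.1,0.034,0,-0.034,0,0,0,-0.1,0.034,0,-0.034,0,0,0,-0.1,0,0,0,0,0,0,-0.1]'
python3 - <<'E'
from h import *
go(H+[0,0,120],VT)
E
```

```text
t: 10.95
eef_pos: [498.6, -31.5, 213.7]
tcp_rot: [-1.573, 0.005, -1.108]
ft_force: [0.5, 0.5, 0.6]
opening: 0.549
t: 11.65
eef_pos: [405.6, -307.5, 213.0]
tcp_rot: [-1.573, 0.004, -1.113]
ft_force: [0.3, 0.3, 0.3]
opening: 0.551
t 11.65 pos [ 405.6 -307.5  213. ] F [0.3 0.3 0.3] open 52.4 q [-0.78  0.33  1.84 -0.    0.98 -1.24]
 world d [  2.6   4.5 -89. ] tool d now [-2.5 89.   4.6]
 rotvec deg [ 0.15 -0.25 -0.23] tool d after turn [-2.8 89.   4.4]
```

```bash
python3 -m inch '[-0.0025,0.03,0.0045,0,0,0,-0.1,0,0.035,0,0,0,0,-0.1,0,0.025,0,0,0,0,-0.1,0,0,0,0,0,0,-0.1]'
python3 - <<'E'
from h import *
from cell import env
go(H+[0,0,66],VT)
c=env.read_camera("scene");x,y=90,130;st=env.state()
cv2.imwrite("pics/f1.png",cv2.resize(c["pixels"][y:y+110,x:x+110],None,fx=6,fy=6,interpolation=cv2.INTER_CUBIC))
for X in (st["eef_pos"]+33*VT[:,2], st["eef_pos"]-33*VT[:,2], st["eef_pos"]): print((px(c,X)-[x,y]+.5)*6)
E
```

```text
t: 12.05
eef_pos: [408.8, -297.1, 120.9]
tcp_rot: [-1.575, 0.01, -1.108]
ft_force: [0.1, -0.4, 0.7]
opening: 0.549
t 12.05 pos [ 408.8 -297.1  120.9] F [ 0.1 -0.4  0.7] open 52.1 q [-0.76  0.45  1.94 -0.    0.76 -1.22]
 world d [ -0.6  -5.9 -50.9] tool d now [ 5.5 50.8 -3. ]
 rotvec deg [ 0.22  0.03 -0.56] tool d after turn [ 5.  50.9 -3.2]
[343.60282178 337.46442792]
[269.77122641 250.93222487]
[306.16100983 293.58182646]
```

View pics/f1.png

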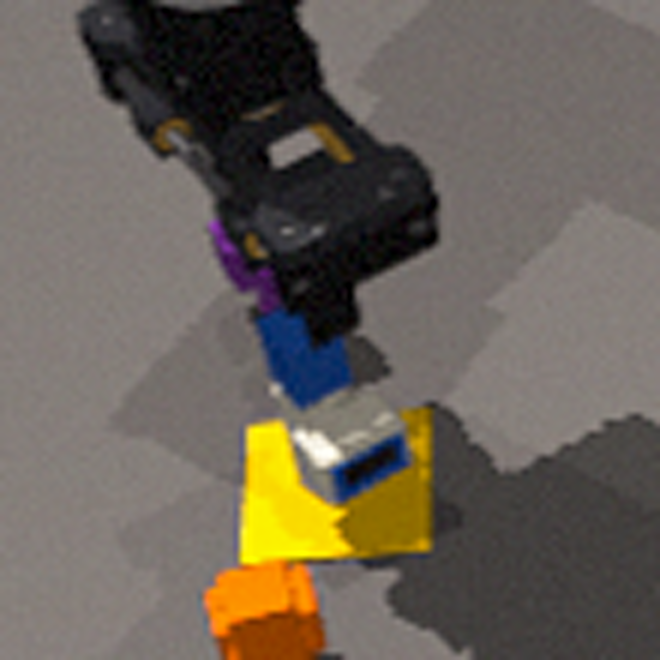

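```bash
python3 -m inch '[0.005,0,-0.003,0,0,-0.5,-0.1,0,0,0,0,0,0,-0.1,0,0,0,0,0,0,-0.1]'
python3 - <<'E'
from h import *
go(H+[0,0,66],VT)
E
```

```text
t: 12.4
eef_pos: [409.9, -305.0, 124.6]
tcp_rot: [-1.572, -0.007, -1.108]
ft_force: [-1.0, -0.4, -0.2]
opening: 0.549
t 12.4 pos [ 409.9 -305.   124.6] F [-1.  -0.4 -0.2] open 52.2 q [-0.77  0.45  1.94 -0.    0.75 -1.23]
 world d [ -1.7   2.  -54.6] tool d now [-2.8 54.6 -0.5]
 rotvec deg [0.07 0.01 0.37] tool d after turn [-2.5 54.6 -0.6]
```

```bash
python3 -m inch '[-0.002,0,0,0,0,0.3,-0.1,0,0.01,0,0,0,0,-0.1,0,0.012,0,0,0,0,-0.1,0,0.012,0,0,0,0,-0.1,0,0.01,0,0,0,0,-0.1,0,0.006,0,0,0,0,-0.1,0,0.003,0,0,0,0,-0.1,0,0,0,0,0,0,-0.1]'
python3 - <<'E'
from h import *
from cell import env
go(H+[0,0,66],VT)
c=env.read_camera("scene");x,y=90,130;st=env.state()
cv2.imwrite("pics/f2.png",cv2.resize(c["pixels"][y:y+110,x:x+110],None,fx=6,fy=6,interpolation=cv2.INTER_CUBIC))
go(H+[0,0,66],VT)
E
```

```text
t: 13.2
eef_pos: [408.5, -302.8, 70.1]
tcp_rot: [-1.573, 0.001, -1.108]
ft_force: [-0.3, -0.6, -0.8]
opening: 0.549
t 13.2 pos [ 408.5 -302.8   70.1] F [-0.3 -0.6 -0.8] open 52.1 q [-0.77  0.54  1.98 -0.    0.62 -1.23]
 world d [-0.3 -0.2 -0.1] tool d now [ 0.   0.1 -0.4]
 rotvec deg [ 0.12  0.01 -0.06] tool d after turn [ 0.   0.1 -0.4]
t 13.25 pos [ 408.6 -302.9   70.5] F [ 0.1  0.3 -0.3] open 52.0 q [-0.77  0.54  1.98 -0.    0.62 -1.23]
 world d [-0.4 -0.1 -0.5] tool d now [-0.1  0.5 -0.4]
 rotvec deg [ 0.11  0.02 -0.03] tool d after turn [-0.1  0.5 -0.4]
```

View pics/f2.png

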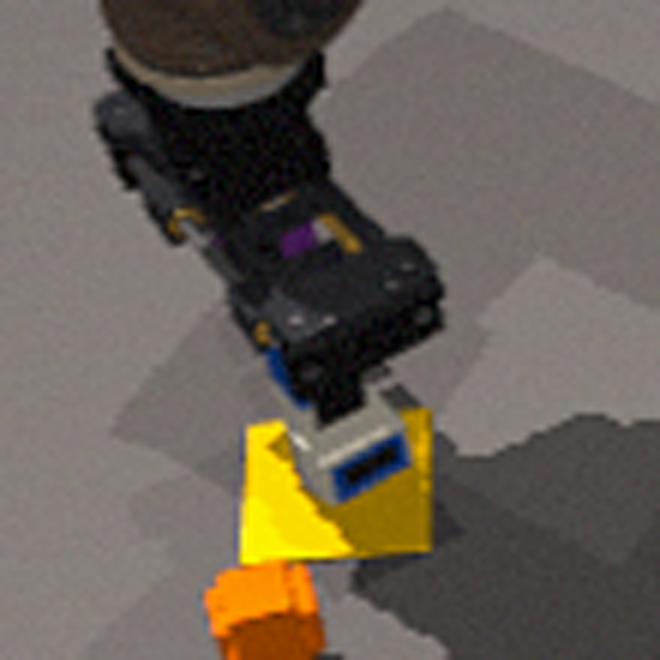

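The front finger, at (340,405), sits over the box side centred on the handle, and the tester is undisturbed. Closing.

```bash
python3 -m inch '[0,0,0,0,0,0,0.3,0,0,0,0,0,0,1,0,0,0,0,0,0,1,0,0,0,0,0,0,1,0,0,0,0,0,0,1,0,0,0,0,0,0,1]'
python3 -m inch '[0,-0.01,0,0,0,0,1,0,-0.02,0,0,0,0,1,0,-0.04,0,0,0,0,1,0,-0.04,0,0,0,0,1,0,-0.03,0,0,0,0,1,0,0,0,0,0,0,1]'
python3 - <<'E'
from h import *
from cell import env
go(O+130*n,RN)
c=env.read_camera("scene");x,y=90,90
pickle.dump(c,open("scene3.pkl","wb"))
cv2.imwrite("pics/f3.png",cv2.resize(c["pixels"][y:y+140,x:x+130],None,fx=4,fy=4,interpolation=cv2.INTER_CUBIC))
E
```

```text
t: 13.85
eef_pos: [408.7, -303.0, 70.8]
tcp_rot: [-1.572, 0.0, -1.108]
ft_force: [0.1, -0.2, 1.9]
opening: 0.291
t: 14.45
eef_pos: [409.8, -303.5, 214.6]
tcp_rot: [-1.57, -0.006, -1.108]
ft_force: [-0.5, 0.1, -2.3]
opening: 0.292
t 14.45 pos [ 409.8 -303.5  214.6] F [-0.5  0.1 -2.3] open 27.7 q [-0.77  0.33  1.84 -0.    0.97 -1.23]
 world d [189.4 281.5  -7.9] tool d now [-167.3    7.1  295.2]
 rotvec deg [  6.01 -30.87 -20.9 ] tool d after turn [  6.6  11.1 339.2]
```

View pics/f3.png

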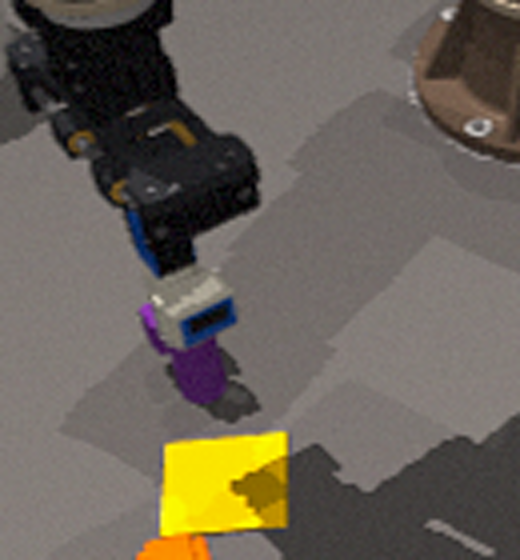

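```bash
python3 - <<'E'
from h import *
print(O+170*n);go(O+170*n,RN)
E
```

```text
[586.64203771 -14.09869786 243.87298805]
t 14.5 pos [ 409.1 -303.   212.3] F [ 0.3 -1.  -3.5] open 27.8 q [-0.77  0.33  1.84 -0.    0.97 -1.23]
 world d [177.6 288.9  31.6] tool d now [-179.1  -32.3  287.8]
 rotvec deg [  6.02 -30.87 -21.09] tool d after turn [  8.2 -30.7 339. ]
```

```bash
python3 -m inch '[-0.01,-0.015,0.015,0,0,0,1,-0.018,-0.013,0.029,0,0,0,1,-0.019,-0.004,0.031,0,0,0,1,-0.019,0,0.031,0,0,0,1,-0.019,0,0.031,0,0,0,1,-0.019,0,0.031,0,0,0,1,-0.019,0,0.031,0,0,0,1,-0.019,0,0.031,0,0,0,1,-0.019,0,0.031,0,0,0,1,-0.018,0,0.027,0,0,0,1]'
python3 -m inch '[0,0,0,1.0,-5.14,-3.5,1,0,0,0,1.0,-5.14,-3.5,1,0,0,0,1.0,-5.14,-3.5,1,0,0,0,1.0,-5.14,-3.5,1,0,0,0,1.0,-5.14,-3.5,1,0,0,0,1.0,-5.14,-3.5,1,0,0,0,0,0,0,1]'
python3 - <<'E'
from h import *
go(O+135*n,RN)
E
```

```text
t: 15.5
eef_pos: [586.8, -12.4, 240.2]
tcp_rot: [-1.575, 0.002, -1.108]
ft_force: [-0.2, -0.6, -1.9]
opening: 0.295
t: 16.2
eef_pos: [584.9, -13.5, 240.1]
tcp_rot: [-1.572, -0.372, -0.56]
ft_force: [0.2, 0.1, -2.4]
opening: 0.292
t 16.2 pos [584.9 -13.5 240.1] F [ 0.2  0.1 -2.4] open 27.8 q [-0.05  0.31  1.84 -0.29  0.68 -0.87]
 world d [ 12.8  -7.5 -28.7] tool d now [ 3.3 32.1  0.5]
 rotvec deg [ 0.05  0.1  -0.45] tool d after turn [ 3.1 32.2  0.5]
```

```bash
python3 -m inch '[0.001,0.01,0,0,0,-0.2,1,0.001,0.012,0,0,0,-0.2,1,0.001,0.01,0,0,0,0,1,0,0,0,0,0,0,1,0,0,0,0,0,0,1]'
python3 - <<'E'
from h import *
from cell import env
go(O+135*n,RN)
ims=[]
c=env.read_camera("scene");x,y=205,170
pickle.dump(c,open("scene4.pkl","wb"))
cv2.imwrite("pics/g1.png",cv2.resize(c["pixels"][y:y+95,x:x+95],None,fx=6.3,fy=6.3,interpolation=cv2.INTER_CUBIC))
st=env.state();C=Rn.from_euler('xyz',st["tcp_rot"]).as_matrix()
f=lambda X:np.round((px(c,X)-[x,y]+.5)*6.3-.5,0)
E=st["eef_pos"]
print("rim",f(E+66.8*C[:,1]),"body top",f(E+4.8*C[:,1]),"nip 44,28,5",f(O+44*n),f(O+28*n),f(O+5*n))
print("box far face centre",f(E+(66.8-43)*C[:,1]+46*C[:,2]))
E
```

```text
t: 16.7
eef_pos: [599.2, -22.1, 212.8]
tcp_rot: [-1.57, -0.381, -0.564]
ft_force: [-0.6, 0.2, -2.1]
opening: 0.292
t 16.7 pos [599.2 -22.1 212.8] F [-0.6  0.2 -2.1] open 27.7 q [-0.07  0.36  1.85 -0.31  0.61 -0.85]
 world d [-1.6  1.1 -1.5] tool d now [-2.3  0.7  0.1]
 rotvec deg [ 0.01 -0.09  0.05] tool d after turn [-2.3  0.7  0.1]
rim [321. 303.] body top [344. 155.] nip 44,28,5 [314. 358.] [309. 394.] [301. 445.]
box far face centre [457. 236.]
```

View pics/g1.png

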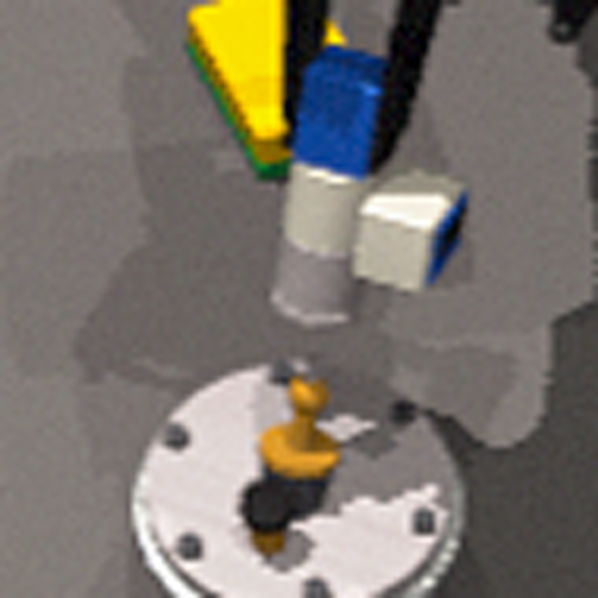

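```bash
cat > ov.py <<'E'
from h import *
import sys
def circ(c0,ax,r,m=48):
    x=np.cross(ax,[0,0,1.] if abs(ax[2])<.9 else [1.,0,0]);x/=np.linalg.norm(x);y=np.cross(ax,x)
    th=np.linspace(0,2*np.pi,m); return c0+r*(np.cos(th)[:,None]*x+np.sin(th)[:,None]*y)
def overlay(c,st,x,y,w,h,k,name,dT=(0,0),dN=(0,0),zr=66.8):
    im=cv2.resize(c["pixels"][y:y+h,x:x+w],None,fx=k,fy=k,interpolation=cv2.INTER_CUBIC)
    C=Rn.from_euler('xyz',st["tcp_rot"]).as_matrix();E=st["eef_pos"];a=-C[:,1];rim=E+zr*C[:,1]
    def draw(P,col,d):
        q=np.array([(px(c,X)+d-[x,y]+.5)*k-.5 for X in P]); cv2.polylines(im,[np.round(q*8).astype(np.int32)],False,col,1,cv2.LINE_AA,3)
    for z in(0,62): draw(circ(rim+z*a,a,17),(0,255,0),dT)
    for z in(62,100): draw([rim+z*a+14*(i*C[:,0]+j*C[:,2]) for i,j in((1,1),(1,-1),(-1,-1),(-1,1),(1,1))],(0,255,0),dT)
    for z in(28,58): draw([rim+z*a+i*C[:,0]+j*C[:,2] for i,j in((22,16),(22,46),(-22,46),(-22,16),(22,16))],(0,255,0),dT)
    for z,r in((0,16),(5,16),(44,3)): draw(circ(O+z*n,n,r),(255,0,0),dN)
    vw=-c["R"][2]; draw(circ(O+28*n,vw,8),(255,0,0),dN); draw(circ(O+[0,0,10]-30*L,np.array([0,0,1.]),11),(255,0,0),dN)
    draw(circ(O-[0,0,16],np.array([0,0,1.]),64),(255,0,0),dN)
    cv2.imwrite("pics/"+name,im)
E
python3 - <<'E'
from ov import *
from cell import env
c=pickle.load(open("scene4.pkl","rb"));st=env.state()
overlay(c,st,235,170,70,75,8,"g2.png")
E
```

```text
(no output)
```

View pics/g2.png

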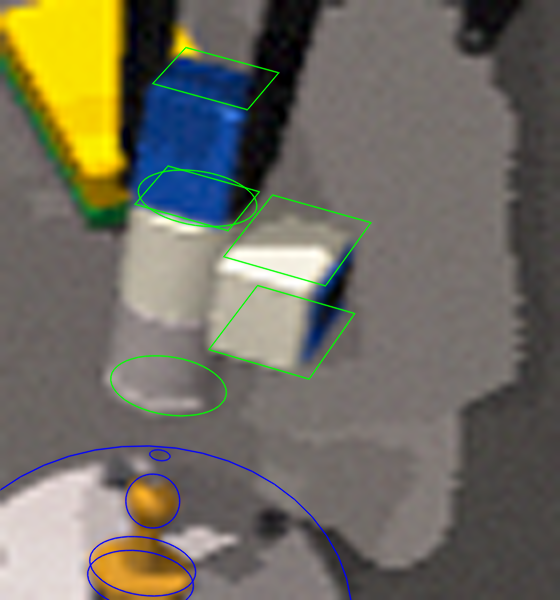

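```bash
python3 - <<'E'
from ov import *
from cell import env
c=env.read_camera("top");st=env.state()
overlay(c,st,235,120,70,75,8,"g3.png")
E
```

```text
(no output)
```

View pics/g3.png

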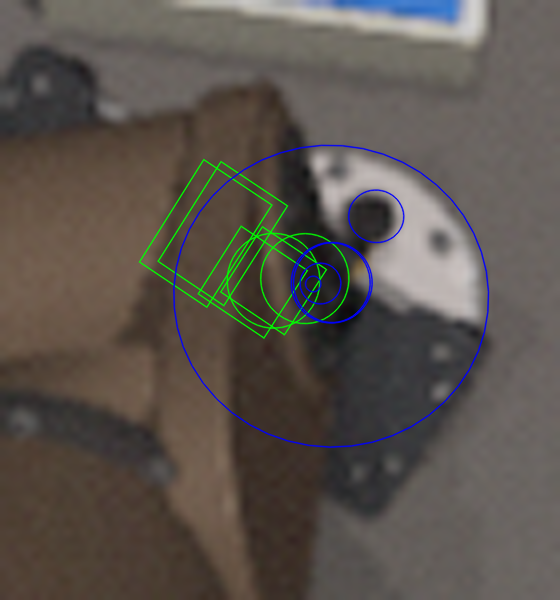

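```bash
sed -i 's/640,-47.7,86/640,-46.5,86/' h.py; python3 -m inch '[-0.0025,0,0.001,0,0,0,1,0,0.007,0,0,0,0,1,0,0.008,0,0,0,0,1,0,0.006,0,0,0,0,1,0,0,0,0,0,0,1,0,0,0,0,0,0,1]'
python3 - <<'E'
from ov import *
from cell import env
c=env.read_camera("scene");st=env.state()
go(O+(45+66.8)*n,RN)
overlay(c,st,235,190,70,60,10,"g4.png")
cv2.imwrite("pics/g5.png",cv2.resize(c["pixels"][190:250,235:305],None,fx=10,fy=10,interpolation=cv2.INTER_CUBIC))
E
```

```text
t: 17.4
eef_pos: [604.3, -24.0, 192.7]
tcp_rot: [-1.57, -0.382, -0.563]
ft_force: [-0.1, 1.2, -2.2]
opening: 0.291
t 17.45 pos [604.3 -23.9 193. ] F [ 0.2  0.9 -1.4] open 27.9 q [-0.07  0.39  1.86 -0.33  0.57 -0.82]
 world d [ 0.6 -0.5 -3.2] tool d now [-0.5  3.3 -0.1]
 rotvec deg [-0.02 -0.05  0.12] tool d after turn [-0.5  3.3 -0.1]
```

View pics/g4.png

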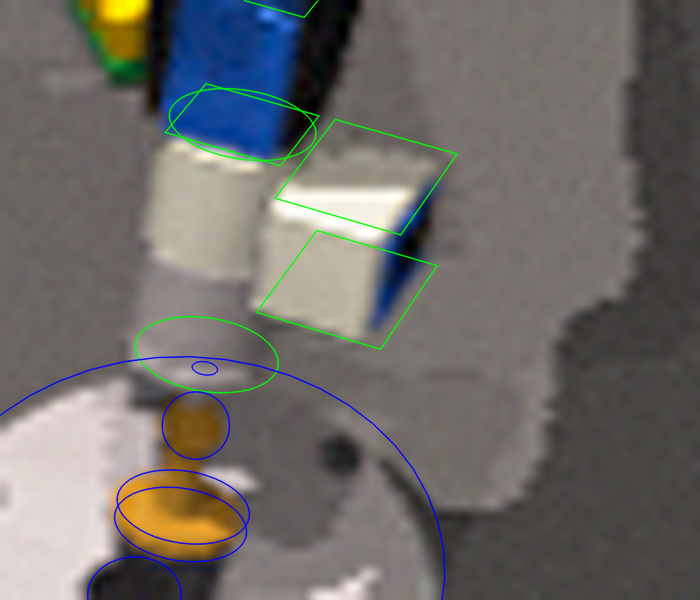

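View pics/g5.png

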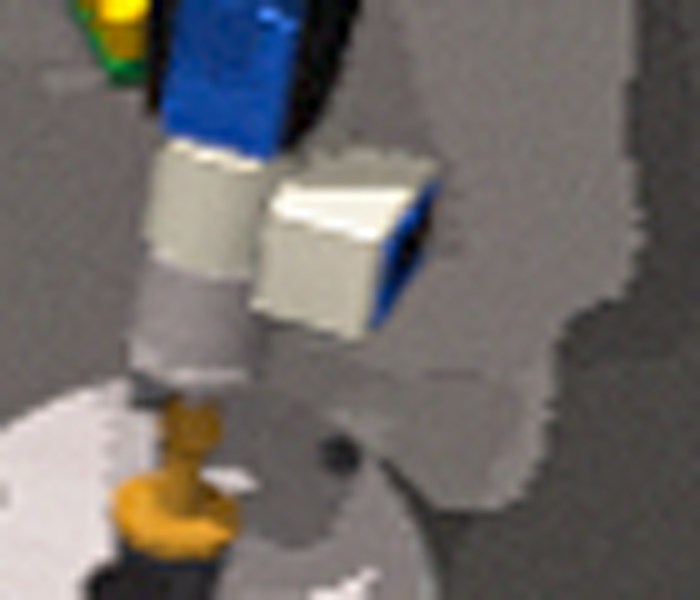

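The coupler and nipple are aligned in the same view, with both offset about -6 px from the model. Advancing along the axis.

```bash
python3 -m inch '[-0.0005,0.003,0,0,0,0,1,0,0.004,0,0,0,0,1,0,0.004,0,0,0,0,1,0,0,0,0,0,0,1]'; python3 -m inch '[0,0.003,0,0,0,0,1,0,0.003,0,0,0,0,1,0,0,0,0,0,0,1]'
python3 - <<'E'
from h import *
go(O+(28+66.8)*n,RN)
E
```

```text
t: 17.85
eef_pos: [607.3, -26.0, 182.0]
tcp_rot: [-1.57, -0.381, -0.563]
ft_force: [-0.1, -0.2, -2.1]
opening: 0.293
t: 18.15
eef_pos: [609.2, -27.1, 176.6]
tcp_rot: [-1.57, -0.382, -0.563]
ft_force: [0.0, -0.8, -3.4]
opening: 0.295
t 18.15 pos [609.2 -27.1 176.6] F [ 0.  -0.8 -3.4] open 28.0 q [-0.07  0.42  1.87 -0.35  0.54 -0.81]
 world d [ 1.  -0.7 -2.6] tool d now [ 0.2  2.9 -0. ]
 rotvec deg [-0.01 -0.05  0.09] tool d after turn [ 0.2  2.9 -0. ]
```

No contact yet with the rim at about z = 31, so the ball is inside the bore. Continuing in small steps.

```bash
python3 -m inch '[0,0.002,0,0,0,0,1,0,0.001,0,0,0,0,1,0,0,0,0,0,0,1]'; python3 -m inch '[0,0.002,0,0,0,0,1,0,0.001,0,0,0,0,1,0,0,0,0,0,0,1]'; python3 -m inch '[0,0.0015,0,0,0,0,1,0,0.001,0,0,0,0,1,0,0,0,0,0,0,1]'
python3 - <<'E'
from h import *
from cell import env
go(O+(20+66.8)*n,RN); print(env.state()["moment"])
E
```

```text
t: 18.45
eef_pos: [610.2, -27.6, 174.2]
tcp_rot: [-1.57, -0.382, -0.563]
ft_force: [-0.0, -0.5, -2.7]
opening: 0.292
t: 18.75
eef_pos: [611.3, -28.1, 171.5]
tcp_rot: [-1.57, -0.382, -0.563]
ft_force: [0.7, 1.2, -1.3]
opening: 0.296
t: 19.05
eef_pos: [612.2, -28.7, 169.4]
tcp_rot: [-1.569, -0.383, -0.563]
ft_force: [0.5, 1.8, 1.1]
opening: 0.29
t 19.05 pos [612.2 -28.7 169.4] F [0.5 1.8 1.1] open 27.5 q [-0.08  0.43  1.87 -0.36  0.52 -0.8 ]
 world d [ 0.6 -0.7 -2.7] tool d now [-0.2  2.9 -0.3]
 rotvec deg [-0.05 -0.05  0.15] tool d after turn [-0.2  2.9 -0.3]
[ 0.45451355 -0.06060117  0.14318877]
```

```bash
python3 -m inch '[0,0.0015,0,0,0,0,1,0,0.0015,0,0,0,0,1,0,0,0,0,0,0,1]'; python3 -m inch '[0,0.0015,0,0,0,0,1,0,0.0015,0,0,0,0,1,0,0,0,0,0,0,1]'
python3 - <<'E'
from ov import *
from cell import env
c=env.read_camera("scene");st=env.state()
go(O+(15+66.8)*n,RN); print(st["moment"])
overlay(c,st,235,190,70,60,10,"g6.png")
E
```

```text
t: 19.35
eef_pos: [613.0, -29.4, 166.0]
tcp_rot: [-1.57, -0.382, -0.563]
ft_force: [1.8, 0.5, -3.9]
opening: 0.294
t: 19.65
eef_pos: [613.8, -30.0, 163.0]
tcp_rot: [-1.57, -0.381, -0.563]
ft_force: [3.6, -0.2, -7.2]
opening: 0.294
t 19.7 pos [613.8 -30.  163. ] F [ 3.8 -0.8 -8.3] open 28.0 q [-0.08  0.44  1.87 -0.36  0.51 -0.8 ]
 world d [ 0.5 -0.3 -1. ] tool d now [ 0.2  1.1 -0. ]
 rotvec deg [-0.01 -0.05  0.08] tool d after turn [ 0.2  1.1 -0. ]
[ 0.453494   -0.39888056  0.15807913]
```

View pics/g6.png

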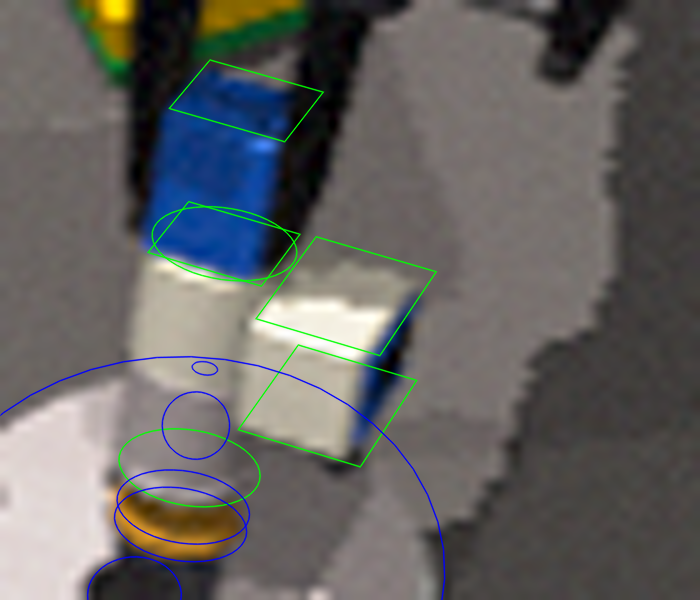

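The net force has turned downward, so the jaws have passed the ball (snapped) with the rim at about z = 16. The rim is just above the collar at (180,495) in the crop. Pushing home.

```bash
python3 -m inch '[0,0.002,0,0,0,0,1,0,0.001,0,0,0,0,1,0,0,0,0,0,0,1]'; python3 -m inch '[0,0.002,0,0,0,0,1,0,0.001,0,0,0,0,1,0,0,0,0,0,0,1]';python3 -m inch '[0,0.002,0,0,0,0,1,0,0,0,0,0,0,1]'
python3 - <<'E'
from h import *
from cell import env
go(O+(5+66.8)*n,RN); print(env.state()["moment"],env.state()["ft_force"]@n)
E
```

```text
t: 20.0
eef_pos: [614.7, -30.5, 160.6]
tcp_rot: [-1.57, -0.382, -0.563]
ft_force: [2.1, 0.4, -4.9]
opening: 0.294
t: 20.3
eef_pos: [615.6, -31.1, 158.2]
tcp_rot: [-1.57, -0.382, -0.563]
ft_force: [-1.4, 1.0, 1.4]
opening: 0.295
t: 20.5
eef_pos: [616.3, -31.6, 156.3]
tcp_rot: [-1.57, -0.382, -0.563]
ft_force: [-3.5, 1.6, 3.5]
opening: 0.294
t 20.5 pos [616.3 -31.6 156.3] F [-3.5  1.6  3.5] open 27.9 q [-0.08  0.46  1.87 -0.37  0.5  -0.79]
 world d [ 1.1 -0.7 -3.6] tool d now [-0.1  3.9 -0. ]
 rotvec deg [-0.02 -0.05  0.13] tool d after turn [-0.1  3.9 -0. ]
[ 0.22537434  0.45277173 -0.07709307] 4.700530735266241
```

```bash
python3 -m inch '[0,0.002,0,0,0,0,1,0,0,0,0,0,0,1,0,0,0,0,0,0,1]'; python3 -m inch '[0,0.001,0,0,0,0,1,0,0,0,0,0,0,1,0,0,0,0,0,0,1]';python3 -m inch '[0,0.001,0,0,0,0,1,0,0,0,0,0,0,1,0,0,0,0,0,0,1]'
python3 - <<'E'
from h import *
from cell import env
go(O+(5+66.8)*n,RN); print(env.state()["moment"],env.state()["ft_force"]@n)
E
```

```text
t: 20.8
eef_pos: [617.0, -31.9, 154.5]
tcp_rot: [-1.57, -0.382, -0.563]
ft_force: [-3.7, 0.5, 5.3]
opening: 0.295
t: 21.1
eef_pos: [617.2, -32.1, 153.6]
tcp_rot: [-1.57, -0.382, -0.563]
ft_force: [-4.9, 1.2, 5.3]
opening: 0.296
t: 21.4
eef_pos: [617.4, -32.2, 153.3]
tcp_rot: [-1.57, -0.383, -0.563]
ft_force: [-8.9, 2.9, 12.7]
opening: 0.296
t 21.4 pos [617.4 -32.2 153.3] F [-8.9  2.9 12.7] open 28.1 q [-0.08  0.46  1.88 -0.37  0.49 -0.79]
 world d [ 0.  -0.1 -0.6] tool d now [-0.2  0.6 -0. ]
 rotvec deg [-0.02 -0.05  0.15] tool d after turn [-0.1  0.6 -0. ]
[ 0.13381456  1.0257371  -0.25088269] 15.182252597967064
```

```bash
python3 -m inch '[0,0.0006,0,0,0,0,1,0,0,0,0,0,0,1,0,0,0,0,0,0,1,0,0,0,0,0,0,1]'
python3 - <<'E'
from ov import *
from cell import env
c=env.read_camera("scene");st=env.state()
go(O+(5+66.8)*n,RN); print(st["moment"],st["ft_force"]@n)
a=cv2.resize(c["pixels"][195:255,235:295],None,fx=6.6,fy=6.6,interpolation=cv2.INTER_CUBIC)
b=cv2.resize(c["pixels"][140:230,290:380],None,fx=4.4,fy=4.4,interpolation=cv2.INTER_CUBIC)
cv2.imwrite("pics/k1.png",np.hstack([a,b]))
overlay(c,st,235,195,60,60,9,"k2.png")
cv2.imwrite("pics/k3.png",c["pixels"])
E
```

```text
t: 21.8
eef_pos: [617.5, -32.3, 153.3]
tcp_rot: [-1.57, -0.383, -0.563]
ft_force: [-12.6, 4.6, 17.8]
opening: 0.292
t 21.85 pos [617.5 -32.3 153.3] F [-12.    4.   17.7] open 27.8 q [-0.08  0.46  1.88 -0.37  0.49 -0.79]
 world d [-0.1 -0.  -0.6] tool d now [-0.3  0.6 -0.1]
 rotvec deg [-0.03 -0.06  0.17] tool d after turn [-0.3  0.6 -0.1]
[ 0.08337509  1.3601932  -0.29049196] 20.98634543808933
```

View pics/k1.png

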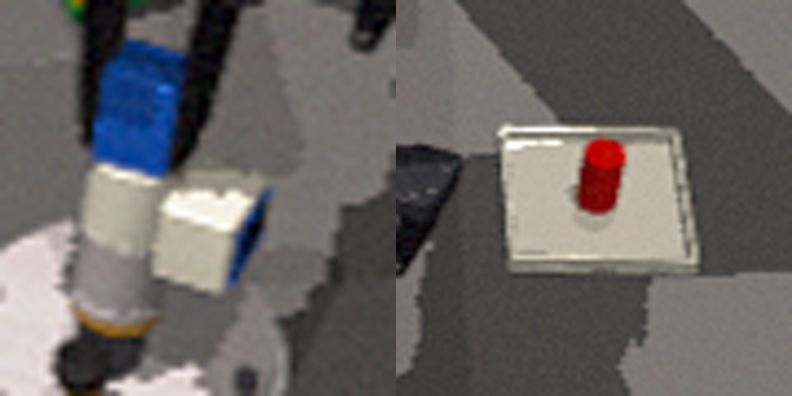

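View pics/k2.png

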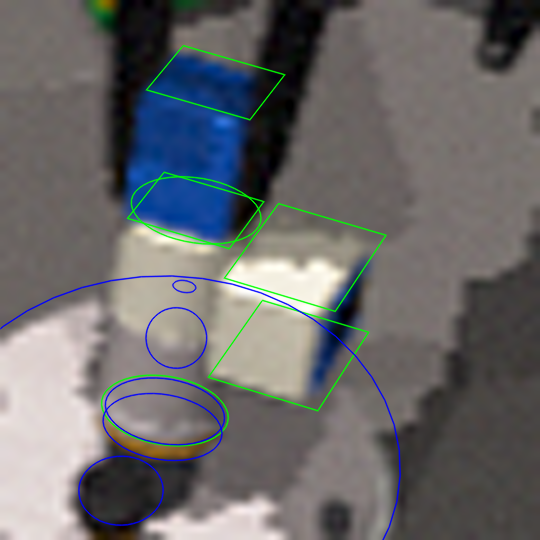

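View pics/k3.png

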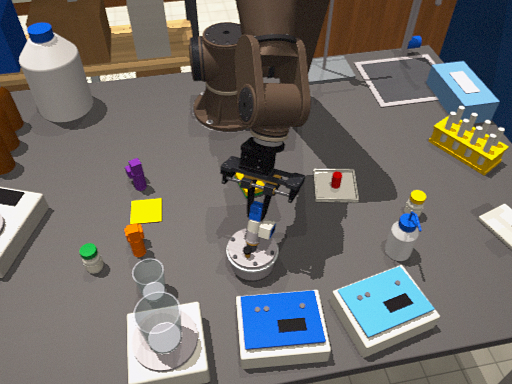

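The rim sits on the collar, with only its brass edge visible at (115,325) in the crop. The force along the axis is 21 N with the position stalled, the cap stands in the tray, and the bystanders are unmoved. Handing in.

```bash
python3 -m inch '[0,0,0,0,0,0,1,0,0,0,0,0,0,1]'; python3 -c "
from cell import env
print(env.job_done()); s=env.state(); print(s['t'],s['eef_pos'],s['ft_force'],s['opening'])"
```

```text
t: 22.05
eef_pos: [617.5, -32.3, 153.3]
tcp_rot: [-1.57, -0.383, -0.563]
ft_force: [-11.6, 4.3, 18.1]
opening: 0.29
the job is handed in; nothing more can be done
None
the job is handed in; nothing more can be done
```

I lifted the red cap off along the nipple's axis and left it standing in the white tray. I then gripped the blue-handled tester by its handle, snapped it onto the nipple, pushed it home against the valve spring, and handed the job in at 22 s while still holding it there.

**Last checks, all passed:**
- The coupler rim sits on the collar in the picture.
- The tool had stopped moving, with about 21 N of push along the nipple axis.
- The tool is within about 0.2° of the nipple axis as I estimated it.
- The gripper opening of 28 mm matches the handle.
- The cap is upright in the tray, and the bystanders looked unmoved in the last scene picture.

**What disagreed or could not be checked:**
- The two cameras disagreed by about 2 to 4 mm in y, so I aligned the coupler to the nipple within one picture.
- I could not read the valve travel directly. I judged "home" from the sharp rise in force and the picture.
- My check of the state after hand-in failed, because nothing can be read once the job is handed in.

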